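Roll the knurled wheel to set a gap stand, then store the setting

ROBOT

A 7-joint arm with a two-finger parallel gripper is mounted at the origin on the work surface. World frame = base frame: x ahead of the robot, y to its left, z up, the work surface at z = 0. Lengths are in m, angles in rad, forces in N, time in s.
With the tool pointing down it reaches from about 0.4 to 0.85 m from the base axis. Payload 10.4 kg.
Tool frame: the origin (TCP) lies midway between the tips of the shut fingers; the grasp point (between the pads) lies 19 mm behind it; z points along the fingers, x is the direction in which the jaws open and shut, and the axes are right-handed (so a half turn about z gives the same grasp; the last joint's range is limited). The gripper opens to 87 mm and grips with 3 to 60 N. Pads are 19 mm wide; open, the fingers measure 117 mm over their backs; the gripper's body (75 mm by 190 mm) begins 51 mm behind the grasp point.
Start: joints at [1.258, 0.332, -0.065, 1.46, 0.022, 1.35, -0.088], TCP at [0.179, -0.599, 0.183] pointing down, gripper open.
Joint ranges: [-2.6, 2.6], [-0.5, 2.12], [-1.47, 1.34], [0.16, 2.42], [-1.27, 4.41], [0.06, 2.06], [-2.6, 2.6]. Speed limits (rad/s): [2.22, 2.22, 2.79, 2.79, 3.14, 3.14, 3.14].

INTERFACE

Orientations are given as a unit quaternion [x, y, z, w].
In Python, from bench import r gives the robot as it stands. The module is installed in compiled form; this text tells all that it offers.
- The arm moves only by the tool play_rows, never from a script. Its argument "commands" is a list of rows, each a list of 7 numbers: the shift along the world's x, y, z in cm, then the turn, a rotation vector about the world's x, y, z in rad, then the finger opening in cm, from 0 to 8.7. A call has 1 to 20 rows; each row shifts and turns the commanded pose from where the row before left it; what a row does not reach is not made up. A row lasts 1/8 s, in which the tool goes at most 62.5 mm and 10.7 degrees, less where a joint would pass 70% of its speed; a pose out of reach is approached as far as the arm can. A call is refused whole if a number of a shift passes 6.25 or a number of a turn 0.188, either way. A call with a gripper value outside its range is refused whole. The fingers move at their own pace and stop on an object; "grip_force" is the grip in N (left out, the last holds). Time passes only in rows, so rows that do not move let the fingers close. It gives the time, the measured TCP pose, the force and the opening at its end, in the units of the state.
- r.read_state(): the state, without advancing time (a new reading comes with each control period).
- r.camera(name): name is "scene" or "top" or "wrist"; returns a dict with "img" (480x640x3 uint8, red, green, blue), "K" (3x3 intrinsics, pixels), "k1" (the pictures are not rectified: a ray, as slopes to the right and down, at radius r is drawn at 1 + k1 r^2 times it, then the intrinsics apply), "camera_from_world" (4x4, takes a point from world to camera coordinates). Camera axes: x right, y down, z forward; pixel columns grow to the right and rows downward; lengths in m; the calibration is good to about 2 mm. A picture is of the moment at which its call begins. There is no depth.
- r.close_job(): hands the job in, once; it reports no verdict.
The state is a dict: "time": time; "joint_positions": joint angles; "joint_vel": joint speeds; "joint_torque": joint torques, N m; "ee_pos": TCP position; "eef_rot": TCP orientation; "ft_force": force on the tool from outside, world axes, zero at the start; "torque": the same for the moment, N m; "width": finger opening in m.
Only numpy, scipy, OpenCV 4.12 (cv2) and the standard library are available. Lean on these libraries where they do the work, as an engineer would, in place of code of your own. Each camera call takes 0.05 s, during which the arm holds its last target. There are 200 camera calls.

TASK

On the aluminium gap stand, roll the knurled wheel under a fingertip until the sliding jaw's pointer fin stands in line with the gauge clip's fin and stays there; then press the round button on the readout box fully down to store the setting and let it come up again. Move the jaw only by the wheel, never by pushing the jaw itself. Pick nothing up and leave the loose things around it where they are.

Things in the scene. Friction and masses are not known exactly. Their poses are not given: they have to be found in the camera images.
- stand: Gap stand fixed to the bench, base 100 (x) by 230 (y) by 20 mm. Origin: centre of underside; x points away from the robot (turned up to 0.3 rad), y from the wheel end to the fixed jaw. Along y: knurled wheel (y -80 mm), grey gear housing (to -40, 58 mm high), sliding jaw, fixed jaw (70 to 94, 75 mm high). Scale rail along the +x side, 44 mm high.
- wheel_top (a point): Top of the knurled steel wheel, 80 mm above the bench; does not turn; axes as the stand's. Wheel 60 mm diameter, 26 mm wide, axis along the stand's y. Cheeks on both sides stop 15 mm below this point. Rigid rim, driven by friction: press down lightly (5 to 10 N) and stroke along the stand's x; several strokes, lifting off between them.
- knurled_wheel (a joint): Wheel angle, rad, 0 to 5.5. Grows as the top of the wheel rolls along the stand's +x (away from the robot). +1 rad (30 mm of rim travel) moves the sliding jaw 10 mm along the stand's +y, closing the gap; it also turns back. Under 3 N of drag at the rim, no spring: stays where it is left. Starts between 0 and 1.
- sliding_jaw: Steel sliding jaw, 76 mm (x) by 24 mm (y), top 78 mm above the bench, moved along the stand's y by the wheel. Axes as the stand's; origin at bench level under its centre. A dark pointer fin 3 mm thick stands out of its +x side, 56 to 68 mm above the bench. Not to be pushed directly.
- pointer_tip (a point): Outer end of the sliding jaw's pointer fin (mid-thickness), 62 mm above the bench; axes as the stand's. To be brought level with gauge_mark along the stand's y.
- gauge_mark (a point): Inner edge (mid-thickness) of the gauge clip's upright fin, 62 mm above the bench, 4 mm beyond the pointer tip's path in the stand's x. The clip is a dark steel block 30 by 16 by 8 mm fixed on the scale rail, its fin 3 mm thick, up to 70 mm above the bench. Axes as the stand's. 15 to 45 mm along +y from the pointer at the start.
- readout: Grey readout box, 120 (x) by 100 (y) by 45 mm, fixed to the bench on the left or the right of the stand, with a dark display with three amber bars on top towards +x and a round button on top towards the robot. Origin at the centre of its underside. On the other side of the stand is a fixed white parts tray.
- store_button_top (a point): Centre of the top of the round black button, 28 mm diameter, in a housing on the readout box's top; pressed straight down.
- store_button (a joint): Travel of the button, m: 0 up, 0.006 fully down (about 5 N); a spring lifts it again. It counts as pressed beyond 0.004.
- brass_fitting: Loose brass tube fitting, 30 mm diameter, 42 mm tall, standing near the stand. Bystander; origin at centre of underside.
- seal_ring: Loose flat black rubber seal ring, 48 mm across, 6 mm thick, lying on the robot's side of the stand. Bystander.
- spacer: Loose plain aluminium cylinder, 24 mm diameter, 50 mm tall, standing beyond the stand. Bystander.
- screwdriver: Loose black-handled screwdriver lying beyond the stand, roughly parallel to its length. Bystander.
- flask: Loose conical glass flask, 76 mm diameter, 106 mm tall, standing beyond the readout box. Bystander.
- beaker: Loose clear beaker, 60 mm diameter, 70 mm tall, standing on the robot's side of the white parts tray. Bystander.
Mind the look-alikes: they are no part of the job. What is shaped like the readout but pink is not meant.

How it is judged:
By the outcome, as a careful person would: the job done as asked, in the order asked, and still so for the second after the job is handed in, with the robot touching nothing.
It also fails if it takes over 48 s, if anything falls off the work surface, if the arm or the gripper's body presses on something with over 40 N, if the wrist force passes 120 N, or if a joint passes its speed limit or range.

## Working session

There is one attempt and no reset: what is moved stays moved. The work goes in short steps, Python scripts to look and compute and a tool call to move; the robot and the scene stay as the last step left them, time stands still between calls to the robot, and variables do not carry over. Pictures are saved under pics/ and viewed, about 8 in all and at most 12, crops included, and the job is handed in when it is done.

Besides the shell and the picture viewer there is one more tool, called after ">>>" as name(argument=value, ...), one argument or row to a line, values as JSON. play_rows: Moves the arm, as the interface text tells. Its arguments: {"type":"object","properties":{"commands":{"type":"array","items":{"type":"array","items":{"type":"number"}}},"grip_force":{"type":"number"}},"required":["commands"]}

```bash
mkdir -p pics
cat > h.py <<'E'
import numpy as np, cv2
from bench import r
def cam(n,save=None):
    c=r.camera(n)
    if save: cv2.imwrite('pics/'+save,c['img'][:,:,::-1])
    return c
def ray(c,u,v):
    K=np.array(c['K']);d=np.array([(u-K[0,2])/K[0,0],(v-K[1,2])/K[1,1]]);s=d.copy()
    for _ in range(20): s=d/(1+c['k1']*(s@s))
    T=np.array(c['camera_from_world']);R=T[:3,:3]
    return -R.T@T[:3,3], R.T@np.array([s[0],s[1],1])
def onz(c,u,v,z):
    o,d=ray(c,u,v);return o+d*(z-o[2])/d[2]
def proj(c,p):
    T=np.array(c['camera_from_world']);K=np.array(c['K']);q=T[:3,:3]@np.array(p)+T[:3,3];s=q[:2]/q[2];s=s*(1+c['k1']*(s@s))
    return K[0,0]*s[0]+K[0,2],K[1,1]*s[1]+K[1,2]
E
python3 - <<'E'
from h import *
s=r.read_state();print(s)
for n in('scene','top'):
    c=cam(n,n+'1.png');o,d=ray(c,320,240);print(n,o.round(3),d.round(3),c['k1'])
E
```

```text
{'time': 0.0, 'joint_positions': array([ 1.25838971,  0.33288596, -0.0646767 ,  1.46093397,  0.02157853,
        1.34989374, -0.08848969]), 'joint_vel': array([-0.00114715, -0.00203258, -0.00015159,  0.0010664 ,  0.0005475 ,
        0.00124849,  0.00248861]), 'joint_torque': array([ 1.48014315e-03, -6.23254037e+01,  2.57386419e-02, -3.89902067e+01,
       -6.13096613e-02,  3.96197615e-02,  1.87207393e-04]), 'ee_pos': array([ 0.17846489, -0.59851982,  0.18244862]), 'eef_rot': array([ 8.01801245e-01, -5.97590373e-01, -5.87148136e-04, -4.05078982e-04]), 'ft_force': array([0.0736371 , 0.56801192, 0.08358699]), 'torque': array([ 0.01257884, -0.00346696,  0.02367051]), 'width': 0.08659572553696734}
scene [ 1.234 -0.008  0.583] [-0.83   0.022 -0.557] -0.11937004919135599
top [0.262 0.004 1.095] [ 0.195 -0.018 -0.981] -0.04381915970878462
```

View pics/top1.png

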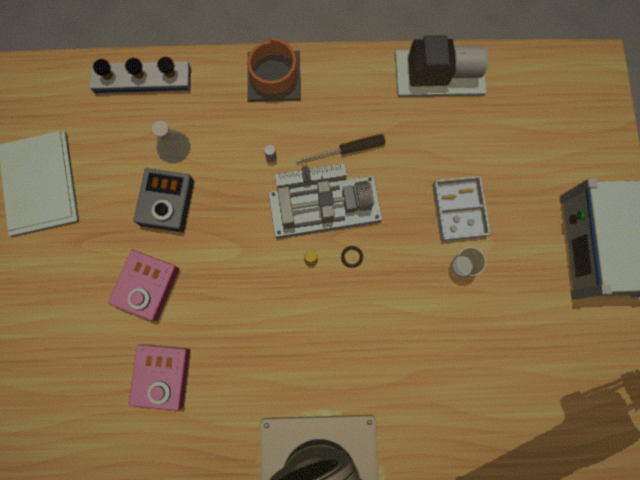

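View pics/scene1.png

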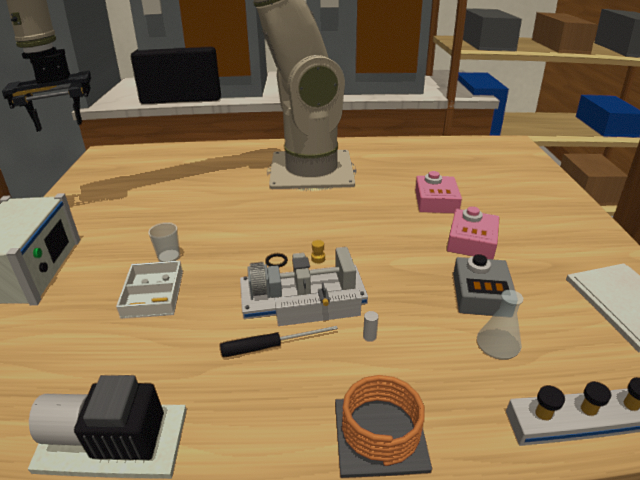

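The top view shows the stand at about (325,205), with the wheel at (357,197). The grey readout is at (163,200) and its button at (162,209). The look-alikes are the two pink boxes at (143,285) and (159,377), plus the knob block at (140,75). I choose the grey box. Next I'll check one close crop of each.

Run:
```python
from h import *
a=cv2.imread('pics/top1.png');b=cv2.imread('pics/scene1.png')
A=cv2.resize(a[155:245,260:390],None,fx=6,fy=6,interpolation=cv2.INTER_CUBIC)[:, :780]
B=cv2.resize(b[240:330,235:375],None,fx=5.5,fy=5.5,interpolation=cv2.INTER_CUBIC)
cv2.imwrite('pics/a.png',A);cv2.imwrite('pics/b.png',B);print(A.shape,B.shape)
```

```text
(540, 780, 3) (495, 770, 3)
```

View pics/a.png

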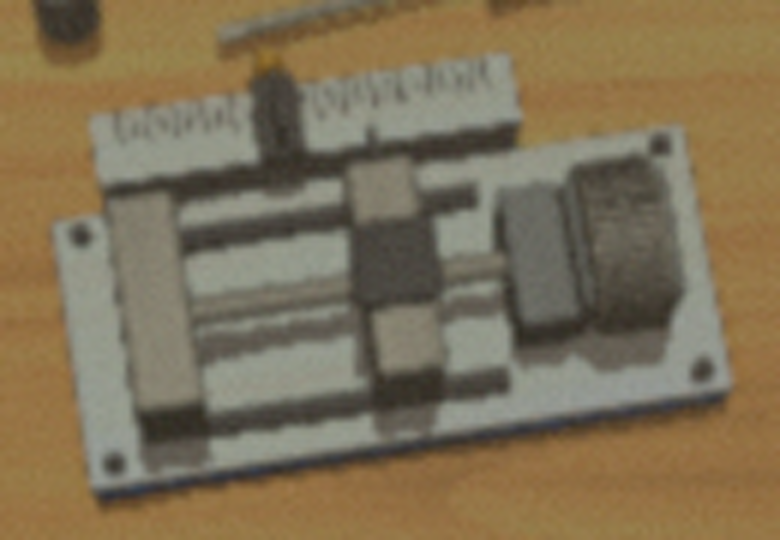

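View pics/b.png

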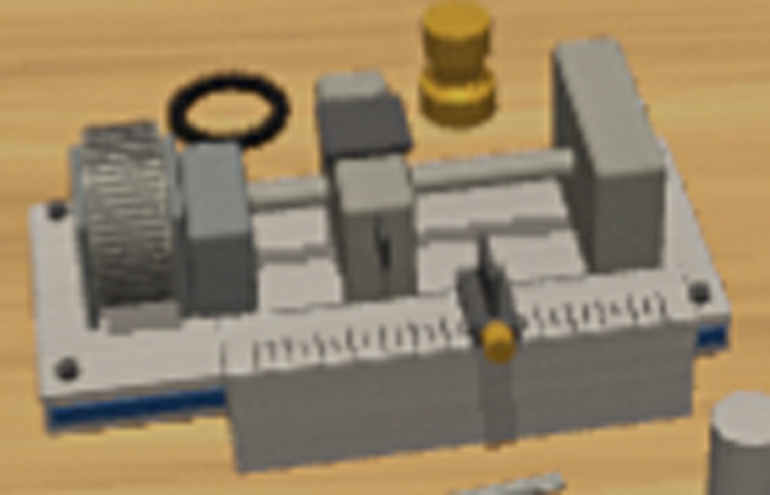

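The crops confirm the layout. In crop a the base screws are at (80,236), (660,144), (703,370) and (113,464). The pointer is at (372,130) and the clip at (280,110). In crop b the pointer fin is at (383,240) and the clip fin at (483,255).

```bash
cat >> h.py <<'E'
def stand(c):
    P=[onz(c,260+(u-2.5)/6,155+(v-2.5)/6,.02)[:2] for u,v in((80,236),(660,144),(703,370),(113,464))]
    a,b,d,e=P;ctr=np.mean(P,0);y=(a-b+e-d);th=np.arctan2(-y[0],y[1]);R=np.array([[np.cos(th),-np.sin(th)],[np.sin(th),np.cos(th)]])
    return ctr,th,R,np.array(P)
E
python3 - <<'E'
from h import *
t=r.camera('top');s=r.camera('scene')
ctr,th,R,P=stand(t);print(ctr,th,((P-ctr)@R).round(4))
print('wheel',ctr+R@[0,-.08]); 
# wheel check scene
q=ctr+R@[0,-.08];print([ (np.array(proj(s,[*q,.08]))-[235,240])*5.5, (np.array(proj(t,[*q,.08]))-[260,155])*6])
def st(p): return R.T@(p[:2]-ctr)
# fins: from scene, x of gauge edge unknown -> plane z at top: pointer top edge z=.068,clip fin top .070
for n,(u,v),z in(('ptr',(380,218),.068),('clip',(484,236),.070)): print(n,st(onz(s,235+u/5.5,240+v/5.5,z)))
for h in(.045,.055,.06): print('btn',onz(t,162,210,h),)
# seam: two-view button
o1,d1=ray(t,161.5,209.5);o2,d2=ray(s,480,261)
A=np.c_[d1,-d2];k=np.linalg.lstsq(A,o2-o1,rcond=None)[0];print(o1+k[0]*d1,o2+k[1]*d2)
E
```

```text
[ 0.55132233 -0.02759051] 0.13777038375819062 [[ 0.042   0.105 ]
 [ 0.0423 -0.1055]
 [-0.0423 -0.1052]
 [-0.042   0.1058]]
wheel [ 0.56230913 -0.10683248]
[array([110.73361718, 141.95780539]), array([625.13502719, 216.38792748])]
ptr [0.03992106 0.00210376]
clip [0.05731924 0.0326011 ]
btn [0.54258156 0.31140613 0.045     ]
btn [0.53991034 0.30848415 0.055     ]
btn [0.53857474 0.30702315 0.06      ]
[0.54013023 0.3085996  0.0582493 ] [0.54075993 0.31174753 0.05934122]
```

>>> play_rows(
  commands=[
    [3.1,4.1,0,0,0,-0.0125,0],
    [3.1,4.1,0,0,0,-0.0125,0],
    [3.1,4.1,0,0,0,-0.0125,0],
    [3.1,4.1,0,0,0,-0.0125,0],
    [3.1,4.1,0,0,0,-0.0125,0],
    [3.1,4.1,0,0,0,-0.0125,0],
    [3.1,4.1,0,0,0,-0.0125,0],
    [3.1,4.1,0,0,0,-0.0125,0],
    [3.1,4.1,0,0,0,-0.0125,0],
    [3.1,4.1,0,0,0,-0.0125,0],
    [3.1,4.1,-2,0,0,-0.0125,0],
    [3.0,3.9,-2,0,0,-0.0125,0],
    [0,0,-2,0,0,0,0],
    [0,0,0,0,0,0,0],
  ],
  grip_force=20,
)

```text
time: 1.95
ee_pos: [0.5485, -0.1086, 0.1217]
eef_rot: [0.755, -0.656, -0.001, 0.001]
ft_force: [-0.6, -0.9, 0.1]
width: 0.0004
```

Run:
```python
from h import *
s=r.read_state();print(s['time'],s['ee_pos'],s['eef_rot'],s['ft_force'],s['width'])
c=cam('wrist','w1.png');T=np.array(c['camera_from_world']);print((-T[:3,:3].T@T[:3,3]).round(3))
```

```text
1.95 [ 0.54850828 -0.10856671  0.12171872] [ 0.75499585 -0.65572756 -0.00142826  0.0007729 ] [-0.59042219 -0.85714888  0.08524933] 0.0004384530241025625
[ 0.631 -0.098  0.323]
```

View pics/w1.png

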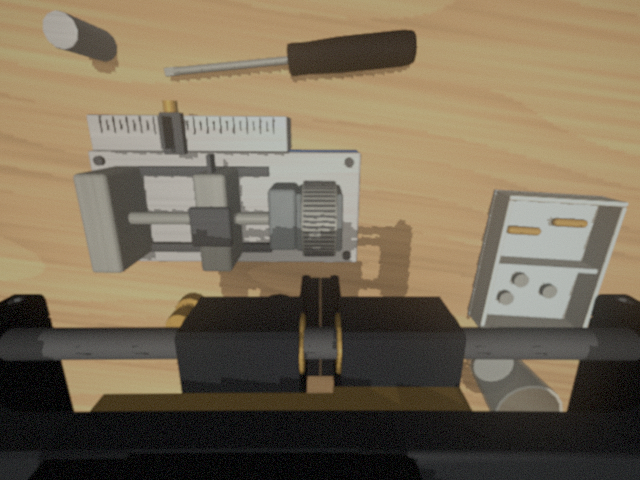

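The wrist view shows the fingertip at column 320, in line with the wheel at (320,218). The pointer fin is at (210,160) and the clip at (172,132). Now I'll descend until it touches.

>>> play_rows(
  commands=[
    [0.2,0,-1.5,0,0,0,0],
    [0,0,-1.5,0,0,0,0],
    [0,0,-0.8,0,0,0,0],
    [0,0,-0.2,0,0,0,0],
    [0,0,-0.1,0,0,0,0],
    [0,0,0,0,0,0,0],
  ],
)

```text
time: 2.75
ee_pos: [0.5519, -0.109, 0.0826]
eef_rot: [0.755, -0.656, 0.0, -0.0]
ft_force: [-1.0, -0.1, -0.1]
width: 0.0003
```

>>> play_rows(
  commands=[
    [0,0,-0.1,0,0,0,0],
    [0,0,0,0,0,0,0],
  ],
)

```text
time: 3.0
ee_pos: [0.5517, -0.109, 0.0814]
eef_rot: [0.755, -0.656, 0.0, -0.0]
ft_force: [0.5, -0.3, 0.1]
width: 0.0006
```

>>> play_rows(
  commands=[
    [0,0,-0.1,0,0,0,0],
    [0,0,0,0,0,0,0],
  ],
)

```text
time: 3.25
ee_pos: [0.5516, -0.109, 0.0802]
eef_rot: [0.755, -0.656, -0.0, 0.0]
ft_force: [0.6, 0.3, -0.6]
width: 0.0003
```

>>> play_rows(
  commands=[
    [0,0,-0.1,0,0,0,0],
    [0,0,0,0,0,0,0],
  ],
)

```text
time: 3.5
ee_pos: [0.5516, -0.109, 0.0792]
eef_rot: [0.755, -0.656, -0.0, 0.0]
ft_force: [-0.4, -0.4, -0.4]
width: 0.0005
```

>>> play_rows(
  commands=[
    [0,0,-0.05,0,0,0,0],
    [0,0,0,0,0,0,0],
  ],
)

```text
time: 3.75
ee_pos: [0.5516, -0.109, 0.0787]
eef_rot: [0.755, -0.656, 0.0, 0.0]
ft_force: [-0.5, -0.3, 0.4]
width: 0.0007
```

>>> play_rows(
  commands=[
    [0,0,-0.07,0,0,0,0],
    [0,0,0,0,0,0,0],
  ],
)

```text
time: 4.0
ee_pos: [0.5516, -0.109, 0.078]
eef_rot: [0.755, -0.656, -0.0, 0.0]
ft_force: [0.1, -0.5, -0.2]
width: 0.0007
```

>>> play_rows(
  commands=[
    [0,0,-0.07,0,0,0,0],
    [0,0,0,0,0,0,0],
  ],
)

```text
time: 4.25
ee_pos: [0.5516, -0.1089, 0.0773]
eef_rot: [0.755, -0.656, -0.0, 0.0]
ft_force: [0.4, -0.4, -0.4]
width: 0.0003
```

>>> play_rows(
  commands=[
    [0,0,0.5,0,0,0,0],
    [0.8,0.1,0,0,0,0,0],
    [0,0,-0.2,0,0,0,0],
    [0,0,0,0,0,0,0],
  ],
)

```text
time: 4.75
ee_pos: [0.5594, -0.1078, 0.08]
eef_rot: [0.755, -0.656, -0.0, 0.0]
ft_force: [0.1, 0.2, 0.4]
width: 0.0006
```

>>> play_rows(
  commands=[
    [0,0,-0.05,0,0,0,0],
    [0,0,0,0,0,0,0],
  ],
)

```text
time: 5.0
ee_pos: [0.5595, -0.108, 0.0798]
eef_rot: [0.755, -0.656, -0.0, 0.0]
ft_force: [0.1, 0.5, 0.2]
width: 0.0005
```

>>> play_rows(
  commands=[
    [0,0,-0.05,0,0,0,0],
    [0,0,0,0,0,0,0],
  ],
)

```text
time: 5.25
ee_pos: [0.5596, -0.108, 0.0794]
eef_rot: [0.755, -0.656, 0.0, 0.0]
ft_force: [0.3, 0.2, 0.1]
width: 0.0003
```

>>> play_rows(
  commands=[
    [0,0,-0.05,0,0,0,0],
    [0,0,0,0,0,0,0],
  ],
)

```text
time: 5.5
ee_pos: [0.5596, -0.1079, 0.0789]
eef_rot: [0.755, -0.656, 0.0, 0.0]
ft_force: [-0.5, -1.1, -0.4]
width: 0.0006
```

>>> play_rows(
  commands=[
    [0,0,-0.07,0,0,0,0],
    [0,0,0,0,0,0,0],
  ],
)

```text
time: 5.75
ee_pos: [0.5596, -0.108, 0.0781]
eef_rot: [0.755, -0.656, -0.0, 0.0]
ft_force: [0.3, -0.4, -0.6]
width: 0.0004
```

>>> play_rows(
  commands=[
    [0,0,-0.07,0,0,0,0],
    [0,0,0,0,0,0,0],
  ],
)

```text
time: 6.0
ee_pos: [0.5596, -0.108, 0.0774]
eef_rot: [0.755, -0.656, -0.0, 0.0]
ft_force: [0.6, -1.4, -0.1]
width: 0.0004
```

>>> play_rows(
  commands=[
    [0,0,-0.05,0,0,0,0],
    [0,0,0,0,0,0,0],
  ],
)

```text
time: 6.25
ee_pos: [0.5596, -0.1079, 0.0769]
eef_rot: [0.755, -0.656, -0.0, 0.0]
ft_force: [0.4, -0.1, -1.0]
width: 0.0008
```

Run:
```python
from h import *
c=cam('wrist');s=cam('scene');p=r.read_state()['ee_pos']
u,v=map(int,proj(s,p));print(u,v,proj(c,p))
A=cv2.resize(s['img'][v-45:v+45,u-50:u+70],None,fx=4.5,fy=4.5,interpolation=cv2.INTER_CUBIC)
B=cv2.resize(c['img'][130:380,220:420],(324,405))
im=np.zeros((405,864,3),np.uint8);im[:,:540]=A;im[:,540:]=B
cv2.imwrite('pics/c.png',cv2.resize(im,(800,375))[:,:,::-1])
```

```text
254 266 (np.float64(318.97885862542563), np.float64(265.72090355795433))
```

View pics/c.png

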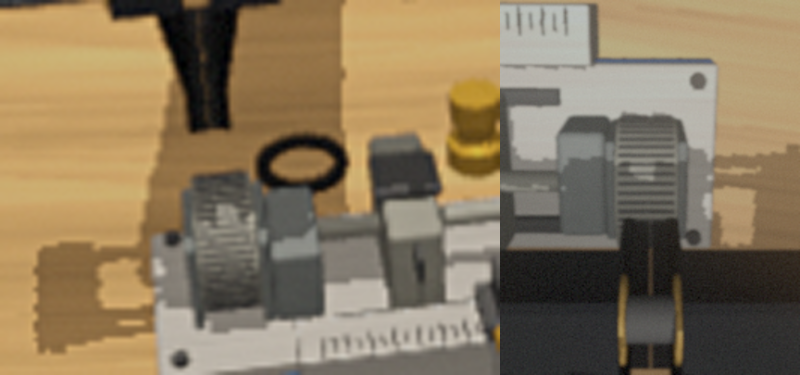

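Run:
```python
from h import *
c=cam('wrist');s=cam('scene');st=r.read_state();print(st['ee_pos'],st['joint_positions'])
o1,d1=ray(s,254,252);o2,d2=ray(c,320,277)
k=np.linalg.lstsq(np.c_[d1,-d2],o2-o1,rcond=None)[0];print(o1+k[0]*d1,o2+k[1]*d2)
# wheel from wrist & scene projection
for q in([.5623,-.1068,.08],[.5513,-.0276,.02]): print(proj(c,q),proj(s,q))
ctr,th,R,P=stand(r.camera('top'));
for m in((.042,-.105),(.042,.105)): print('screw',proj(c,[*(ctr+R@m),.02]),proj(s,[*(ctr+R@m),.02]))
t=cam('top');x=proj(t,st['ee_pos']);print(x)
```

```text
[ 0.5596654  -0.10792512  0.07700037] [ 0.53068507  0.33969776 -0.50114197  1.71756153  0.1780366   1.12955195
 -1.45369013]
[ 0.56862928 -0.10520337  0.11460947] [ 0.56895253 -0.10736966  0.11459835]
(np.float64(317.61181931792737), np.float64(263.33263246225)) (np.float64(255.15197036230876), np.float64(265.8069313308156))
(np.float64(214.42124607399705), np.float64(233.97974241427158)) (np.float64(300.7006010059013), np.float64(286.6484657424268))
screw (np.float64(352.2327921384038), np.float64(179.5768112269027)) (np.float64(245.55873121638894), np.float64(308.24410058824316))
screw (np.float64(64.58385889690283), np.float64(178.7213667560475)) (np.float64(360.55833256879316), np.float64(294.28426167135603))
(np.float64(364.64301764783966), np.float64(192.72975124071027))
```

Run:
```python
from h import *
s=r.camera('scene')
p=np.array([.1785,-.5985,.1824])
for dz in(0,.02,.035):
  print(dz,[np.round(proj(s,p+[a*.286*.0435,-a*.958*.0435,dz]),1) for a in(-1,0,1)])
  print(np.round(proj(s,np.array([.5597,-.1079,.077+dz])),1))
```

```text
0 [array([ 81.2, 138.3]), array([ 63.1, 141.2]), array([ 44.9, 144.1])]
[254.8 266.3]
0.02 [array([ 79.1, 130.5]), array([ 60.8, 133.4]), array([ 42.5, 136.4])]
[253.8 257.3]
0.035 [array([ 77.5, 124.6]), array([ 59.1, 127.5]), array([ 40.6, 130.5])]
[253.  250.3]
```

Both cameras agree that the real fingertips are about 35 mm higher than the reported TCP, and the start picture shows the same offset. So contact should come at a reported z of about 0.045. I'll keep descending, going by force.

>>> play_rows(
  commands=[
    [0,0,-0.9,0,0,0,0],
    [0,0,-0.9,0,0,0,0],
    [0,0,-0.3,0,0,0,0],
    [0,0,-0.2,0,0,0,0],
    [0,0,0,0,0,0,0],
  ],
)

```text
time: 7.22
ee_pos: [0.5596, -0.1079, 0.0539]
eef_rot: [0.755, -0.656, -0.0, 0.0]
ft_force: [-1.0, 0.0, 0.3]
width: 0.0006
```

>>> play_rows(
  commands=[
    [0,0,-0.1,0,0,0,0],
    [0,0,-0.1,0,0,0,0],
    [0,0,0,0,0,0,0],
  ],
)

```text
time: 7.6
ee_pos: [0.5596, -0.108, 0.0519]
eef_rot: [0.755, -0.656, 0.0, 0.0]
ft_force: [0.1, -0.0, 0.1]
width: 0.0003
```

>>> play_rows(
  commands=[
    [0,0,-0.1,0,0,0,0],
    [0,0,-0.1,0,0,0,0],
    [0,0,0,0,0,0,0],
  ],
)

```text
time: 7.98
ee_pos: [0.5596, -0.108, 0.0499]
eef_rot: [0.755, -0.656, -0.0, 0.0]
ft_force: [-0.3, 0.0, -0.4]
width: 0.0002
```

>>> play_rows(
  commands=[
    [0,0,-0.1,0,0,0,0],
    [0,0,0,0,0,0,0],
  ],
)

```text
time: 8.22
ee_pos: [0.5596, -0.1079, 0.0489]
eef_rot: [0.755, -0.656, -0.0, 0.0]
ft_force: [-0.2, 0.1, 0.4]
width: 0.0005
```

>>> play_rows(
  commands=[
    [0,0,-0.1,0,0,0,0],
    [0,0,0,0,0,0,0],
  ],
)

```text
time: 8.48
ee_pos: [0.5595, -0.108, 0.0479]
eef_rot: [0.755, -0.656, -0.0, 0.0]
ft_force: [0.4, 0.0, 0.9]
width: 0.0006
```

>>> play_rows(
  commands=[
    [0,0,-0.1,0,0,0,0],
    [0,0,0,0,0,0,0],
  ],
)

```text
time: 8.72
ee_pos: [0.5596, -0.108, 0.0469]
eef_rot: [0.755, -0.656, -0.0, 0.0]
ft_force: [-0.7, 0.2, 0.0]
width: 0.0004
```

>>> play_rows(
  commands=[
    [0,0,-0.07,0,0,0,0],
    [0,0,0,0,0,0,0],
  ],
)

```text
time: 8.98
ee_pos: [0.5596, -0.108, 0.0462]
eef_rot: [0.755, -0.656, 0.0, 0.0]
ft_force: [0.2, -1.2, 0.9]
width: 0.0005
```

>>> play_rows(
  commands=[
    [0,0,-0.07,0,0,0,0],
    [0,0,0,0,0,0,0],
  ],
)

```text
time: 9.22
ee_pos: [0.5596, -0.108, 0.0455]
eef_rot: [0.755, -0.656, -0.0, 0.0]
ft_force: [0.1, 0.3, -0.2]
width: 0.0006
```

>>> play_rows(
  commands=[
    [0,0,-0.07,0,0,0,0],
    [0,0,0,0,0,0,0],
  ],
)

```text
time: 9.48
ee_pos: [0.5596, -0.108, 0.0448]
eef_rot: [0.755, -0.656, 0.0, 0.0]
ft_force: [0.2, 0.1, -0.1]
width: 0.0003
```

>>> play_rows(
  commands=[
    [0,0,-0.07,0,0,0,0],
    [0,0,0,0,0,0,0],
  ],
)

```text
time: 9.72
ee_pos: [0.5596, -0.108, 0.0441]
eef_rot: [0.755, -0.656, 0.0, 0.0]
ft_force: [1.4, 0.5, -0.5]
width: 0.0004
```

Run:
```python
from h import *
s=cam('scene');c=cam('wrist')
A=cv2.resize(s['img'][220:310,205:325],None,fx=4.5,fy=4.5,interpolation=cv2.INTER_CUBIC)
B=cv2.resize(c['img'][130:380,220:420],(324,405))
cv2.imwrite('pics/d.png',cv2.resize(np.hstack([A,B]),(800,375))[:,:,::-1])
```

```text
(no output)
```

View pics/d.png

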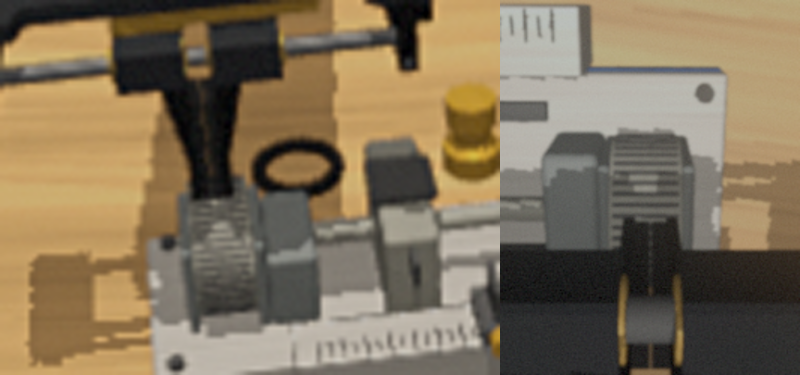

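The tip is now just above or at the wheel top, at about (210,195) in the crop. I'll continue in small steps.

>>> play_rows(
  commands=[
    [0,0,-0.07,0,0,0,0],
    [0,0,0,0,0,0,0],
  ],
)

```text
time: 10.07
ee_pos: [0.5596, -0.108, 0.0434]
eef_rot: [0.755, -0.656, -0.0, 0.0]
ft_force: [-0.3, -0.4, 0.2]
width: 0.0006
```

>>> play_rows(
  commands=[
    [0,0,-0.07,0,0,0,0],
    [0,0,0,0,0,0,0],
  ],
)

```text
time: 10.32
ee_pos: [0.5596, -0.1079, 0.0427]
eef_rot: [0.755, -0.656, -0.0, 0.0]
ft_force: [0.3, -0.1, 0.1]
width: 0.0002
```

>>> play_rows(
  commands=[
    [0,0,-0.07,0,0,0,0],
    [0,0,0,0,0,0,0],
  ],
)

```text
time: 10.58
ee_pos: [0.5596, -0.108, 0.042]
eef_rot: [0.755, -0.656, -0.0, 0.0]
ft_force: [-0.7, -0.5, 0.1]
width: 0.0006
```

>>> play_rows(
  commands=[
    [0,0,-0.1,0,0,0,0],
  ],
)

```text
time: 10.7
ee_pos: [0.5597, -0.108, 0.0411]
eef_rot: [0.755, -0.656, 0.0, -0.0]
ft_force: [-0.2, -1.2, 3.6]
width: 0.0007
```

>>> play_rows(
  commands=[
    [0,0,-0.07,0,0,0,0],
    [0,0,0,0,0,0,0],
  ],
)

```text
time: 10.95
ee_pos: [0.5601, -0.1079, 0.0411]
eef_rot: [0.755, -0.656, 0.0, -0.0]
ft_force: [-2.2, 0.1, 5.6]
width: 0.0009
```

>>> play_rows(
  commands=[
    [0,0,-0.07,0,0,0,0],
    [0,0,0,0,0,0,0],
  ],
)

```text
time: 11.2
ee_pos: [0.5607, -0.1079, 0.041]
eef_rot: [0.755, -0.656, 0.001, -0.001]
ft_force: [-2.1, 0.9, 9.3]
width: 0.0005
```

Contact came at a reported z of 0.041, with a stiffness of about 5 N/mm. First stroke:

>>> play_rows(
  commands=[
    [0.3,0.04,0,0,0,0,0],
    [0.3,0.04,0,0,0,0,0],
    [0.3,0.04,0,0,0,0,0],
    [0,0,0,0,0,0,0],
  ],
)

```text
time: 11.7
ee_pos: [0.5699, -0.1066, 0.0409]
eef_rot: [0.755, -0.656, 0.001, -0.001]
ft_force: [0.3, 0.3, 8.0]
width: 0.0006
```

Run:
```python
from h import *
s=r.camera('scene');c=cam('wrist','w2.png')
A=cv2.resize(s['img'][250:320,235:375],None,fx=5,fy=5,interpolation=cv2.INTER_CUBIC)
B=cv2.resize(c['img'][80:280,60:340],None,fx=2.5,fy=2.5,interpolation=cv2.INTER_CUBIC)[:240]
cv2.imwrite('pics/e.png',np.vstack([A,B])[:,:,::-1])
```

```text
(no output)
```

View pics/e.png

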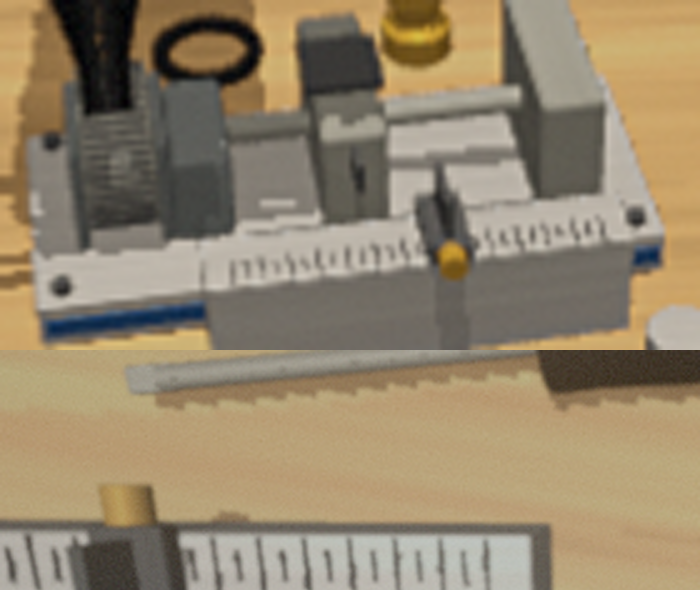

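The pointer moved about 3.5 mm, as expected, and the wheel does not slip. Two more full strokes:

>>> play_rows(
  commands=[
    [0,0,0.8,0,0,0,0],
    [-2.0,-0.27,0,0,0,0,0],
    [0,0,-0.5,0,0,0,0],
    [0,0,-0.3,0,0,0,0],
    [0.5,0.07,0,0,0,0,0],
    [0.5,0.07,0,0,0,0,0],
    [0.5,0.07,0,0,0,0,0],
    [0.5,0.07,0,0,0,0,0],
    [0.4,0.05,0,0,0,0,0],
    [0,0,0,0,0,0,0],
  ],
)

```text
time: 13.05
ee_pos: [0.5744, -0.1062, 0.0404]
eef_rot: [0.755, -0.656, 0.001, -0.001]
ft_force: [0.7, -0.7, 5.8]
width: 0.0005
```

>>> play_rows(
  commands=[
    [0,0,0.8,0,0,0,0],
    [-2.4,-0.33,0,0,0,0,0],
    [0,0,-0.5,0,0,0,0],
    [0,0,-0.3,0,0,0,0],
    [0.5,0.07,0,0,0,0,0],
    [0.5,0.07,0,0,0,0,0],
    [0.5,0.07,0,0,0,0,0],
    [0.5,0.07,0,0,0,0,0],
    [0.4,0.05,0,0,0,0,0],
    [0,0,0,0,0,0,0],
  ],
)

```text
time: 14.3
ee_pos: [0.5744, -0.1061, 0.0404]
eef_rot: [0.755, -0.656, 0.001, -0.001]
ft_force: [0.6, -0.8, 6.2]
width: 0.0006
```

>>> play_rows(
  commands=[
    [0,0,0.8,0,0,0,0],
    [-2.4,-0.33,0,0,0,0,0],
    [-1.5,-0.2,3.0,0,0,0,0],
    [0,0,0,0,0,0,0],
  ],
)

```text
time: 14.8
ee_pos: [0.5346, -0.1118, 0.0799]
eef_rot: [0.755, -0.656, 0.002, -0.001]
ft_force: [-0.0, 0.6, -0.0]
width: 0.0003
```

Run:
```python
from h import *
c=cam('wrist','w3.png');t=r.camera('top');ctr,th,R,P=stand(t)
for x,y,z in((.042,.012,.068),(.046,.033,.07),(.062,.033,.07)): print(proj(c,[*(ctr+R@[x,y]),z]))
cv2.imwrite('pics/f.png',cv2.resize(c['img'][60:260,60:320],None,fx=3,fy=3,interpolation=cv2.INTER_CUBIC)[:,:,::-1])
```

```text
(np.float64(160.78568397741844), np.float64(147.40745768713768))
(np.float64(121.77887469809232), np.float64(140.2968099194996))
(np.float64(116.85137673506671), np.float64(110.87396409077392))
```

View pics/f.png

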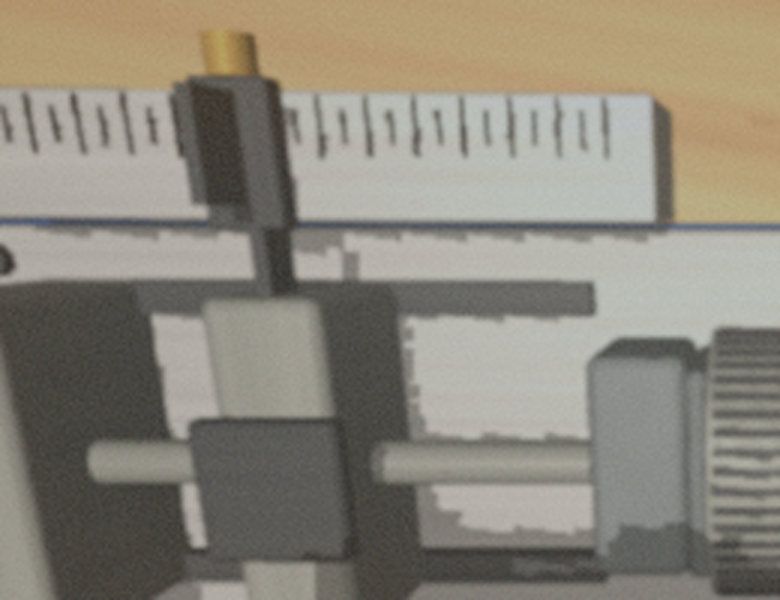

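The fins are about 11.5 mm apart: pointer top at crop (262,260), clip fin top at about (190,145). One more full stroke, then I'll move the camera over the fins to measure without parallax.

>>> play_rows(
  commands=[
    [1.5,0.2,0,0,0,0,0],
    [0,0,-3.3,0,0,0,0],
    [0,0,-0.5,0,0,0,0],
    [0.5,0.07,0,0,0,0,0],
    [0.5,0.07,0,0,0,0,0],
    [0.5,0.07,0,0,0,0,0],
    [0.5,0.07,0,0,0,0,0],
    [0.4,0.05,0,0,0,0,0],
    [0,0,0,0,0,0,0],
    [0,0,3.8,0,0,0,0],
    [-3.0,4.6,0,0,0,0,0],
    [-3.0,4.6,0,0,0,0,0],
    [0,0,0,0,0,0,0],
    [0,0,0,0,0,0,0],
  ],
)

```text
time: 16.65
ee_pos: [0.5132, -0.0142, 0.0775]
eef_rot: [0.755, -0.656, -0.0, 0.0]
ft_force: [-0.4, -0.2, 0.6]
width: 0.0006
```

Run:
```python
from h import *
c=cam('wrist','w4.png');t=r.camera('top');ctr,th,R,P=stand(t)
q=[proj(c,[*(ctr+R@[x,y]),z]) for x,y,z in((.042,.028,.068),(.046,.032,.07),(.062,.032,.07))];print(np.round(q,1))
u,v=map(int,q[1]);u0,v0=u-60,v-60;print(u0,v0)
cv2.imwrite('pics/g.png',cv2.resize(c['img'][v0:v0+100,u0:u0+130],None,fx=6,fy=6,interpolation=cv2.INTER_CUBIC)[:,:,::-1])
```

```text
[[302.6 134.1]
 [295.3 126.8]
 [294.7  96.5]]
235 66
```

View pics/g.png

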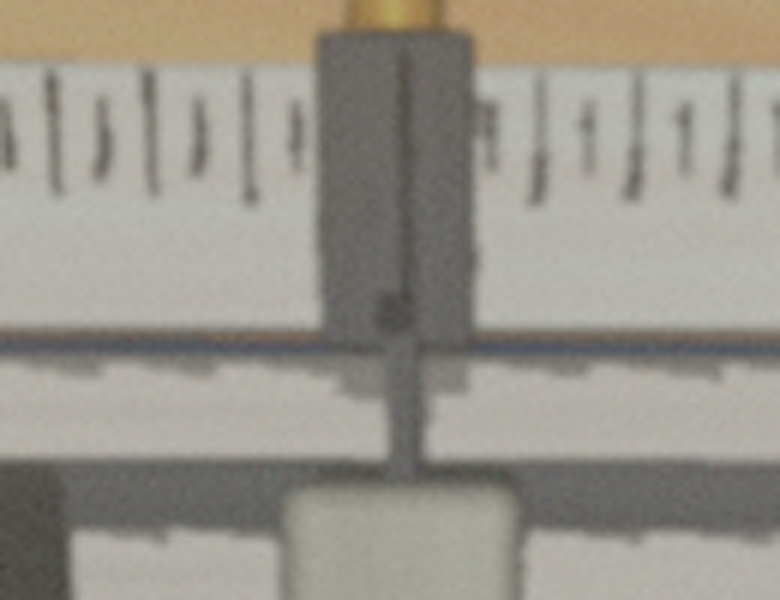

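Run:
```python
from h import *
im=cv2.imread('pics/w4.png',0).astype(float)
print('cols 285..312');np.set_printoptions(linewidth=200)
for a,b in((76,84),(84,92),(92,100),(100,108),(108,114),(116,120),(128,140)): print(a,b,im[a:b,285:314].mean(0).round().astype(int))
c=r.camera('wrist');ctr,th,R,P=stand(r.camera('top'))
for z in(.07,.068,.056,.052):
  print(z,[np.round(proj(c,[*(ctr+R@[x,y]),z]),2) for x,y in((.042,.03),(.046,.03),(.056,.03),(.056,.033))])
```

```text
cols 285..312
76 84 [172 168 141 112 102 103 104 103 105 104 105 105 104 106 104 104  90  82  92 101 105 105 103 101 103 103 102  98 108]
84 92 [144 160 145 114 102 104 102 104 105 103 105 106 106 105 106 102  92  83  89 101 104 106 104 102 101 102 103  98 106]
92 100 [169 171 150 119 103 102 104 103 103 103 104 103 103 104 105 104  94  88  90 100 105 105 103 103 103 101 103  99 115]
100 108 [180 173 149 113 101 102 103 103 104 103 103 102 103 104 105 104  96  86  89  98 102 104 104 102 104 103 101 100 114]
108 114 [179 176 159 129 106 102 103 102 102 102 105 103 103 106 104 103  96  84  88  95 103 106 102 105 101 102 102  98 106]
116 120 [177 178 170 144 112 100 101 100 104 101 104 103  94  84  78  79  82  80  83  93 101 104 102 101 102 101 103  98 116]
128 140 [174 173 173 172 171 169 166 160 158 156 156 156 155 149 130 110 102 103  98  96 115 138 153 160 160 160 160 162 169]
0.07 [array([297.36, 134.12]), array([297.22, 126.77]), array([296.86, 107.97]), array([291.49, 107.96])]
0.068 [array([297.58, 134.04]), array([297.44, 126.75]), array([297.09, 108.13]), array([291.77, 108.13])]
0.056 [array([298.81, 133.55]), array([298.68, 126.66]), array([298.36, 109.05]), array([293.34, 109.05])]
0.052 [array([299.19, 133.41]), array([299.07, 126.63]), array([298.76, 109.34]), array([293.82, 109.34])]
```

Pointer at y = 27.7 mm and clip at about 29.0 mm in the stand frame, so about 1.25 mm (3.7 mm of rim) remains. A short stroke should close it.

>>> play_rows(
  commands=[
    [2.35,-4.65,0,0,0,0,0],
    [2.35,-4.65,0,0,0,0,0],
    [0,0,0,0,0,0,0],
    [0,0,-3.0,0,0,0,0],
    [0,0,-0.8,0,0,0,0],
    [0,0,0,0,0,0,0],
    [0.18,0.02,0,0,0,0,0],
    [0.18,0.02,0,0,0,0,0],
    [0,0,0,0,0,0,0],
  ],
)

```text
time: 17.98
ee_pos: [0.5641, -0.1065, 0.041]
eef_rot: [0.755, -0.656, 0.001, -0.0]
ft_force: [-0.2, 0.6, 7.3]
width: 0.0001
```

>>> play_rows(
  commands=[
    [0,0,3.8,0,0,0,0],
    [-2.5,4.65,0,0,0,0,0],
    [-2.5,4.65,0,0,0,0,0],
    [0,0.3,0,0,0,0,0],
    [0,0,0,0,0,0,0],
  ],
)

```text
time: 18.6
ee_pos: [0.5134, -0.0108, 0.078]
eef_rot: [0.755, -0.656, 0.0, 0.0]
ft_force: [0.1, -0.3, -0.7]
width: 0.0005
```

Run:
```python
from h import *
c=cam('wrist','w5.png');im=cv2.imread('pics/w5.png',0).astype(float);ctr,th,R,P=stand(r.camera('top'))
q=np.array(proj(c,[*(ctr+R@[.056,.029]),.07]));print(q)
for z in(.07,.068,.056,.052):
  print(z,[np.round(proj(c,[*(ctr+R@[x,y]),z]),2) for x,y in((.042,.029),(.046,.029),(.056,.029))])
u=int(q[0])-15;v=int(q[1]);print(u)
np.set_printoptions(linewidth=200)
for d in range(-32,36,4): print(v+d,im[v+d:v+d+4,u:u+30].mean(0).round().astype(int))
```

```text
[306.3410302  109.32624277]
0.07 [array([306.59, 135.34]), array([306.52, 128.03]), array([306.34, 109.33])]
0.068 [array([306.72, 135.25]), array([306.65, 128.  ]), array([306.47, 109.48])]
0.056 [array([307.44, 134.72]), array([307.38, 127.85]), array([307.22, 110.34])]
0.052 [array([307.66, 134.55]), array([307.61, 127.81]), array([307.45, 110.6 ])]
291
77 [161 142 113 100 102 104 104 105 104 105 105 106 106 104 106 104  95  90  96 102 104 104 103 102 101 103 100 101 118 147]
81 [171 154 122 104 103 104 105 104 104 106 104 104 104 104 104 104  98  91  98 101 106 105 101 103 104 100 104  99 119 144]
85 [159 159 135 108 100 104 102 104 104 105 104 105 104 104 104 104  97  92  96 102 103 104 104 100 102 102 103  97 106 120]
89 [156 167 146 112 104 102 104 105 105 102 106 106 105 105 105 102  97  90  93 102 104 105 103 102 103 102 103  99 113 132]
93 [165 166 144 112 101 103 104 103 102 104 103 100 104 104 105 103  95  86  92 102 105 105 102 104 101 102 102 104 124 149]
97 [178 171 144 110 100 103 102 103 104 104 101  99 102 103 106 104  96  88  94 102 104 104 104 103 100 102 101 102 
[... 694 characters left out ...]
7  94  92  93  90  90  96  99 101 100 100  96 100 100  99  96 100 111]
125 [114 113 114 114 113 112 113 113 111 113 108 106 105 102 102  98 100 107 111 113 112 111 112 111 114 112 114 120 125 127]
129 [168 168 167 163 150 139 133 130 131 126 122 109 107 104 102  97 101 116 126 129 129 132 133 134 132 134 144 163 174 177]
133 [174 175 174 174 174 172 171 170 165 163 148 125 107 102 104  97 102 123 142 151 160 164 170 171 172 172 174 173 175 172]
137 [174 176 174 175 174 174 176 176 174 172 157 130 109 102 102  96 116 150 172 176 176 174 174 176 174 174 175 175 176 173]
141 [142 143 142 142 140 142 140 142 140 139 128 114 106 102 100  96 104 123 138 142 140 140 141 143 146 148 147 147 147 148]
```

Now there is an overshoot of about 0.5 mm: pressing creeps the wheel forward by about 1 mm of rim. I'll make a short backward stroke.

>>> play_rows(
  commands=[
    [2.55,-4.8,0,0,0,0,0],
    [2.55,-4.75,0,0,0,0,0],
    [0,0,0,0,0,0,0],
    [0,0,-3.0,0,0,0,0],
    [0,0,-0.8,0,0,0,0],
    [0,0,0,0,0,0,0],
    [-0.25,-0.03,0,0,0,0,0],
    [0,0,0,0,0,0,0],
  ],
)

```text
time: 19.7
ee_pos: [0.5629, -0.1068, 0.0411]
eef_rot: [0.755, -0.656, 0.001, -0.001]
ft_force: [1.4, 0.2, 6.3]
width: 0.0003
```

>>> play_rows(
  commands=[
    [0,0,3.8,0,0,0,0],
    [-2.4,4.9,0,0,0,0,0],
    [-2.4,4.95,0,0,0,0,0],
    [0,0.3,0,0,0,0,0],
    [0,0,0,0,0,0,0],
  ],
)

```text
time: 20.32
ee_pos: [0.5139, -0.0054, 0.078]
eef_rot: [0.755, -0.656, 0.0, 0.0]
ft_force: [-0.2, -0.4, 0.2]
width: 0.0003
```

Run:
```python
from h import *
c=cam('wrist','w6.png');im=cv2.imread('pics/w6.png',0).astype(float);ctr,th,R,P=stand(r.camera('top'))
q=np.array(proj(c,[*(ctr+R@[.056,.029]),.07]));print(q)
for z in(.07,.068,.056,.052):
  print(z,[np.round(proj(c,[*(ctr+R@[x,y]),z]),2) for x,y in((.042,.029),(.046,.029),(.056,.029))])
u=int(q[0])-15;v=int(q[1]);print(u)
np.set_printoptions(linewidth=200)
for d in range(-24,36,4): print(v+d,im[v+d:v+d+4,u:u+30].mean(0).round().astype(int))
cv2.imwrite('pics/i.png',cv2.resize(cv2.imread('pics/w6.png')[v-40:v+50,u-50:u+80],None,fx=6,fy=6,interpolation=cv2.INTER_CUBIC))
```

```text
[315.63642776 111.74453853]
0.07 [array([315.7 , 137.66]), array([315.68, 130.37]), array([315.64, 111.74])]
0.068 [array([315.74, 137.55]), array([315.72, 130.33]), array([315.68, 111.87])]
0.056 [array([315.98, 136.89]), array([315.96, 130.05]), array([315.93, 112.6 ])]
0.052 [array([316.05, 136.69]), array([316.04, 129.97]), array([316.  , 112.82])]
300
87 [161 150 119 104 103 105 102 106 103 104 106 106 104 106 106 106 104  99 100 103 105 105 101 102 102 102 105 106 120 120]
91 [167 152 120 102 103 104 104 104 105 106 106 106 104 106 105 104 102  98  98 101 106 104 104 102 101 102 100 112 131 135]
95 [168 154 122 104 104 104 104 104 103 106 103  97 100 104 105 105 102  95  97 100 104 104 102 104 102 103 103 116 144 149]
99 [175 160 129 107 103 103 104 103 106 105 101  95 100 104 106 105 103 101  99 103 106 104 102 102 102 101 100 116 151 172]
103 [175 153 119 102 104 105 104 104 104 102  95  92  96 104 105 105 104  99 101 103 104 105 104 103 102 102  99 118 155 176]
107 [174 149 116 102 102 103 102 102 105 104 104 102 105 105 106 104 106  99 100 104 107 104 102 103 102 102 101 11
[... 444 characters left out ...]
6  94  92  94  92  96  99 102 102 102 100 100  98 100  96  97 106 120]
127 [117 116 113 117 114 115 114 115 115 114 114 110 103 106 105 105 110 112 116 114 116 112 112 115 116 123 129 131 128 129]
131 [168 168 165 151 137 134 131 129 129 128 124 116 106 104 106 108 119 128 130 131 133 134 134 134 142 161 174 176 176 176]
135 [174 174 175 174 172 172 169 166 165 162 148 125 108 102 102 115 137 150 158 166 172 172 174 172 171 174 174 176 174 172]
139 [176 176 176 176 176 176 175 176 176 173 152 124 104  99 105 120 152 173 176 175 174 176 174 175 174 175 174 175 175 175]
143 [144 142 143 142 142 143 142 142 143 140 130 115 103 102 102 114 128 138 142 140 142 142 142 141 142 142 141 142 142 143]
```

View pics/i.png

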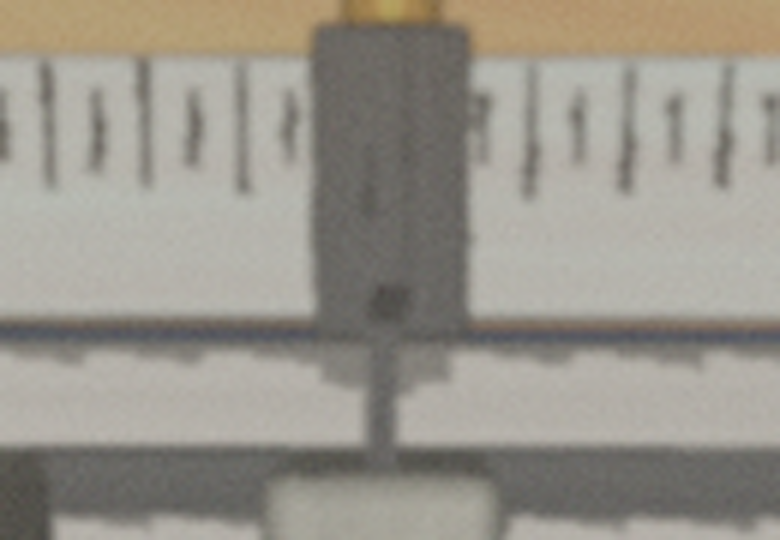

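From directly overhead, the clip fin is centred at column 314.7 and the pointer at 313.0. That is about 0.9 mm of overshoot, so the press creep cancelled the back stroke. I'll repeat with intermediate readings.

>>> play_rows(
  commands=[
    [2.6,-5.05,0,0,0,0,0],
    [2.55,-5.05,0,0,0,0,0],
    [0,0,-2.9,0,0,0,0],
    [0,0,-0.5,0,0,0,0],
    [0,0,0,0,0,0,0],
    [0,0,0,0,0,0,0],
  ],
)

```text
time: 21.18
ee_pos: [0.5658, -0.1057, 0.0448]
eef_rot: [0.755, -0.656, 0.001, -0.0]
ft_force: [0.0, -0.3, 0.2]
width: 0.0006
```

>>> play_rows(
  commands=[
    [0,0,-0.2,0,0,0,0],
    [0,0,-0.2,0,0,0,0],
    [0,0,0,0,0,0,0],
  ],
)

```text
time: 21.55
ee_pos: [0.5663, -0.1059, 0.041]
eef_rot: [0.755, -0.656, 0.001, -0.001]
ft_force: [-1.4, 1.6, 8.5]
width: 0.0003
```

>>> play_rows(
  commands=[
    [-0.2,-0.03,0,0,0,0,0],
    [-0.2,-0.03,0,0,0,0,0],
    [0,0,0,0,0,0,0],
    [0,0,0,0,0,0,0],
  ],
)

```text
time: 22.05
ee_pos: [0.5626, -0.1064, 0.0411]
eef_rot: [0.755, -0.656, 0.001, -0.001]
ft_force: [0.3, 0.8, 8.0]
width: 0.0004
```

>>> play_rows(
  commands=[
    [0,0,0.4,0,0,0,0],
    [0,0,3.4,0,0,0,0],
    [-2.4,5.1,0,0,0,0,0],
    [-2.4,5.1,0,0,0,0,0],
    [0,0.2,0,0,0,0,0],
    [0,0,0,0,0,0,0],
  ],
)

```text
time: 22.8
ee_pos: [0.5133, -0.0031, 0.0779]
eef_rot: [0.755, -0.656, 0.0, 0.0]
ft_force: [0.2, -1.1, 0.9]
width: 0.0002
```

```bash
cat > m.py <<'E'
from h import *
import sys
n=sys.argv[1];c=cam('wrist',n);im=cv2.imread('pics/'+n,0).astype(float);ctr,th,R,P=stand(r.camera('top'))
q=np.array(proj(c,[*(ctr+R@[.056,.029]),.07]));print(q)
for z in(.068,.056):
  print(z,[np.round(proj(c,[*(ctr+R@[x,y]),z]),2) for x,y in((.042,.029),(.051,.029))])
u=int(q[0])-15;v=int(q[1]);print(u)
np.set_printoptions(linewidth=200)
for d in (-16,-4,4,6,8,10,22,24,26,28,30): print(v+d,im[v+d:v+d+4,u:u+30].mean(0).round().astype(int))
E
python3 m.py w7.png
```

```text
[319.95805262 111.29174837]
0.068 [array([319.93, 137.12]), array([319.95, 120.73])]
0.056 [array([319.94, 136.49]), array([319.96, 120.98])]
304
95 [170 153 123 104 105 106 105 104 106 106 103  96  98 104 105 106 105 102 102 104 107 104 102 104 103 103 103 116 142 148]
107 [169 144 115 102 104 104 104 104 105 104 104 107 104 106 104 107 103 106 106 106 104 104 104 103 103 102 102 119 154 175]
115 [177 160 131 108 102 105 103 103 103 104 104 103 102  97  98  98 100  97 102 105 104 103 103 102 102 102 100 121 154 175]
117 [176 160 132 107 104 104 103 104 104 105 103  99  93  86  86  85  87  88  97 104 104 104 102 103 101 101 104 121 155 175]
119 [174 160 132 106 105 104 104 104 102 103 104  95  85  81  82  82  82  87  96 103 105 104 103 103 103 101 102 119 156 175]
121 [150 138 119 103 104 105 104 104 103 103 103  97  88  84  84  84  86  90 100 104 105 102 103 103 104 102 100 110 136 152]
133 [174 173 166 159 156 154 154 153 148 144 142 141 134 121 110 103 103 116 141 158 164 160 156 159 166 173 176 175 176 176]
135 [174 174 172 173 173 172 173 172 167 166 166 163 151 131 110 102 106 126 154 170 175 174 173 172 173 174 175 174 175 176]
137 [176 175 175 174 174 176 176 173 174 176 175 171 154 127 106 103 106 128 156 172 175 176 175 174 176 174 175 175 174 176]
139 [177 176 176 176 176 177 177 175 176 176 176 172 152 123 105 102 106 128 156 173 176 175 177 176 176 175 176 176 176 176]
141 [170 169 169 170 170 170 169 168 169 169 171 164 145 120 105 102 106 128 155 170 174 174 176 175 175 174 175 174 174 174]
```

The pointer (318.97) and clip fin (318.5) are now aligned to within about 0.3 mm. Next is the button: hover just short of it and take one look.

>>> play_rows(
  commands=[
    [-0.2,5.2,1.0,0,0,0,0],
    [-0.2,5.2,0,0,0,0,0],
    [-0.2,5.2,0,0,0,0,0],
    [-0.2,5.2,0,0,0,0,0],
    [-0.2,5.2,0,0,0,0,0],
    [-0.3,5.2,0,0,0,0,0],
    [0,0,0,0,0,0,0],
    [0,0,0,0,0,0,0],
  ],
)

```text
time: 23.9
ee_pos: [0.5009, 0.3081, 0.0871]
eef_rot: [0.754, -0.657, 0.0, 0.001]
ft_force: [0.7, -0.2, 0.5]
width: 0.0004
```

Run:
```python
from h import *
c=cam('wrist','w8.png');print(r.read_state()['ee_pos']);q=proj(c,[.5403,.3095,.0585]);print(q)
a=cv2.imread('pics/w8.png');cv2.circle(a,(int(q[0]),int(q[1])),2,(0,0,255),-1);cv2.imwrite('pics/j.png',a)
```

```text
[0.50117851 0.30747159 0.08723437]
(np.float64(325.07299553418835), np.float64(194.36168667774797))
```

View pics/j.png

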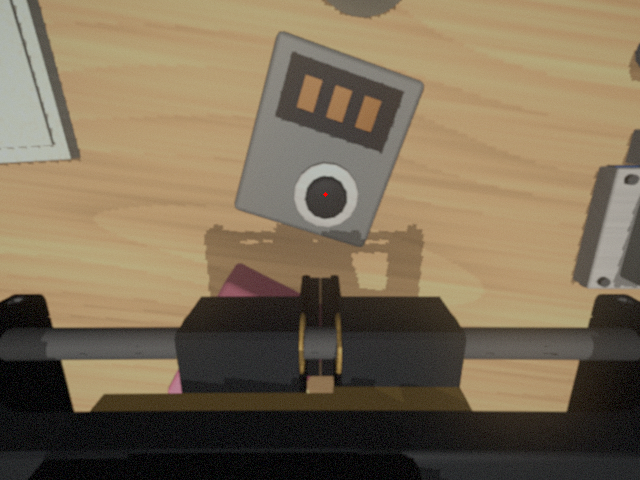

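The image confirms the grey box, with the button at (326,198) and the projected estimate on it. Next I go over it and descend.

>>> play_rows(
  commands=[
    [1.9,0.05,0,0,0,0,0],
    [1.9,0.05,0,0,0,0,0],
    [0,0,-3.0,0,0,0,0],
    [0,0,-2.8,0,0,0,0],
    [0,0,-0.2,0,0,0,0],
    [0,0,0,0,0,0,0],
  ],
)

```text
time: 24.7
ee_pos: [0.539, 0.3095, 0.0287]
eef_rot: [0.754, -0.657, 0.0, -0.0]
ft_force: [-0.8, 0.3, 0.5]
width: 0.0006
```

>>> play_rows(
  commands=[
    [0,0,-0.15,0,0,0,0],
    [0,0,-0.15,0,0,0,0],
    [0,0,-0.1,0,0,0,0],
    [0,0,0,0,0,0,0],
  ],
)

```text
time: 25.2
ee_pos: [0.5389, 0.3104, 0.0241]
eef_rot: [0.755, -0.656, 0.0, -0.001]
ft_force: [2.8, -1.3, 4.3]
width: 0.0002
```

>>> play_rows(
  commands=[
    [0,0,-0.15,0,0,0,0],
    [0,0,-0.15,0,0,0,0],
    [0,0,0,0,0,0,0],
  ],
)

```text
time: 25.58
ee_pos: [0.5389, 0.3105, 0.0221]
eef_rot: [0.755, -0.656, 0.001, -0.001]
ft_force: [0.7, -4.0, 15.0]
width: 0.0006
```

>>> play_rows(
  commands=[
    [0,0,-0.1,0,0,0,0],
    [0,0,0,0,0,0,0],
  ],
)

```text
time: 25.82
ee_pos: [0.539, 0.3105, 0.0219]
eef_rot: [0.755, -0.656, 0.001, -0.001]
ft_force: [-3.7, -6.5, 22.2]
width: 0.0003
```

Run:
```python
from h import *
s=cam('scene','s9.png');print(r.read_state()['ft_force'])
cv2.imwrite('pics/k.png',cv2.resize(s['img'][235:325,435:535],None,fx=6,fy=6,interpolation=cv2.INTER_CUBIC)[:,:,::-1])
```

```text
[-3.12224677 -5.40615493 22.42596774]
```

There is a hard stop at ee z 0.022. I'll release slowly, reading the force, to confirm it was the full 6 mm of travel.

>>> play_rows(
  commands=[
    [0,0,0.3,0,0,0,0],
    [0,0,0,0,0,0,0],
    [0,0,0,0,0,0,0],
  ],
)

```text
time: 26.25
ee_pos: [0.5384, 0.3105, 0.0227]
eef_rot: [0.755, -0.656, 0.0, -0.0]
ft_force: [1.9, -0.5, 5.2]
width: 0.0006
```

>>> play_rows(
  commands=[
    [0,0,0.2,0,0,0,0],
    [0,0,0,0,0,0,0],
    [0,0,0,0,0,0,0],
  ],
)

```text
time: 26.62
ee_pos: [0.538, 0.3105, 0.0246]
eef_rot: [0.755, -0.656, -0.0, 0.0]
ft_force: [2.9, 0.8, 3.5]
width: 0.0003
```

>>> play_rows(
  commands=[
    [0,0,0.2,0,0,0,0],
    [0,0,0,0,0,0,0],
    [0,0,0,0,0,0,0],
  ],
)

```text
time: 27.0
ee_pos: [0.5378, 0.3104, 0.0265]
eef_rot: [0.755, -0.656, -0.0, 0.0]
ft_force: [0.9, 1.0, 1.9]
width: 0.0003
```

>>> play_rows(
  commands=[
    [0,0,0.2,0,0,0,0],
    [0,0,0,0,0,0,0],
    [0,0,0,0,0,0,0],
  ],
)

```text
time: 27.38
ee_pos: [0.5378, 0.3101, 0.0283]
eef_rot: [0.755, -0.656, -0.0, 0.0]
ft_force: [0.1, 0.5, 0.7]
width: 0.0006
```

The force falls linearly by about 0.83 N/mm over 6 mm, so the button was fully pressed and has come back up. Retract and hand in.

>>> play_rows(
  commands=[
    [0,0,2.0,0,0,0,0],
    [0,0,4.0,0,0,0,0],
    [0,0,3.0,0,0,0,0],
    [0,0,0,0,0,0,0],
    [0,0,0,0,0,0,0],
  ],
)

```text
time: 28.0
ee_pos: [0.5381, 0.3102, 0.1189]
eef_rot: [0.755, -0.656, 0.0, 0.0]
ft_force: [-0.1, -0.4, -0.4]
width: 0.0004
```

Run:
```python
from h import *
a=cv2.imread('pics/scene1.png').astype(int);b=r.camera('scene')['img'][:,:,::-1].astype(int)
d=(cv2.GaussianBlur(np.abs(a-b).max(2).astype(np.uint8),(5,5),0)>30).astype(np.uint8)
n,_,st,_=cv2.connectedComponentsWithStats(d)
print([tuple(map(int,x)) for x in st[1:] if x[4]>15])
s=r.read_state();print(s['time'],s['ee_pos'],s['ft_force']);print(r.close_job())
```

```text
[(254, 0, 70, 109, 1773), (320, 0, 8, 8, 50), (439, 0, 136, 220, 13434), (12, 13, 9, 12, 90), (23, 33, 22, 5, 69), (17, 35, 39, 12, 252), (2, 47, 89, 85, 2867), (292, 49, 48, 53, 1550), (338, 94, 6, 9, 50), (304, 104, 22, 7, 105), (338, 110, 4, 10, 28), (66, 148, 220, 60, 3516), (337, 162, 5, 6, 22), (281, 172, 56, 14, 483), (292, 188, 182, 101, 4206), (450, 223, 46, 21, 331), (291, 250, 37, 46, 1229), (487, 255, 16, 11, 79), (509, 267, 7, 11, 40)]
28.05 [0.53788533 0.30998186 0.11828342] [-0.46377594  0.07493598 -0.82850994]
the job is handed in; nothing more can be done
None
```

I set the gap with the wheel, stored it with the button on the grey readout box, and handed the job in at 28 s of the 48 s allowed.

- **Jaw setting:** I rolled the knurled wheel with the shut fingertips at about 6–9 N. It took four forward strokes, a small adjustment, then a backward correction because pressing made the wheel creep forward. The last overhead look put the pointer about 0.3 mm from the clip fin. I did not measure it again after pressing the button.
- **Button:** I pressed it to its hard stop, peaking at about 22 N. On release the force fell steadily from 5.2 N to 0.7 N over about 6 mm, so it went fully down. I then lifted clear, so it should have come up again, but no picture confirms that.
- **Loose things:** I compared start and end pictures from the scene camera. The changes were mainly where the arm, its shadow and the jaw moved. None stood out as a disturbed loose object, but I only read the list of changed regions and did not view the final picture.
- **Disagreement:** the real fingertips sat about 39 mm above the reported tool position (seen in the cameras, confirmed by touch), so I worked from contact force and the pictures instead.
- **Failed check:** the close-up of the pressed button was refused because the 12-picture limit was reached, so the force readings replaced it.

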